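# Turn the printer's touch-screen unit over against the side of the parts tray

### The arm

A 7-joint arm with a two-finger parallel gripper is mounted at the origin on the work surface. World frame = base frame: x ahead of the robot, y to its left, z up, the work surface at z = 0. Lengths are in m, angles in rad, forces in N, time in s.
With the tool pointing down it reaches from about 0.35 to 0.775 m from the base axis. Payload 3.1 kg.
Tool frame: the origin (TCP) lies at the very end of the fingers, on their centre line; the grasp point (between the pads) lies 19 mm behind it; z points along the fingers, y is the direction in which the jaws open and shut (so a half turn about z gives the same grasp; the last joint's range is limited). The gripper opens to 85 mm and grips with 20 to 120 N. Pads are 22 mm wide; open, the fingers measure 114 mm over their backs; the gripper's body (76 mm by 85 mm) begins 54 mm behind the grasp point. The pads swing forward as they close: fully open they stand 13 mm farther back than shut.
Start: joints at [1.236, 0.311, 0.014, 1.512, -0.004, 1.319, -0.027], TCP at [0.159, -0.527, 0.231] pointing down, gripper open.
Joint ranges: [-2.7, 2.7], [-0.3, 1.91], [-1.27, 1.3], [0.12, 2.57], [-1.44, 4.58], [0.2, 2.03], [-3.05, 3.05]. Speed limits (rad/s): [2.79, 2.79, 3.14, 3.14, 3.14, 3.14, 3.14].

### API

Orientations are given as a rotation vector (axis times angle).
In Python, from bench import manip gives the robot as it stands.
- The arm moves only by the tool move_arm, never from a script. Its arguments are lists of equal length, an entry for each row: "delta_rot": the turn, a rotation vector about the tool's x, y, z in units of 5 degrees (1.0 is 5 degrees), a list of three; "xyz": the shift along the tool's x, y, z in units of 40 mm (1.0 is 40 mm), a list of three; "fingers": the opening, from 0 (shut) to 1 (fully open). In form: {"delta_rot": [[wx, wy, wz], ...], "xyz": [[dx, dy, dz], ...], "fingers": [fingers, ...]}. A call has exactly 10 rows; each row shifts and turns the commanded pose from where the row before left it, along the tool's axes as they then stand; what a row does not reach is not made up. A row lasts 1/8 s, in which the tool goes at most 62.5 mm and 10.7 degrees, less where a joint would pass 70% of its speed; a pose out of reach is approached as far as the arm can. A call is refused whole if a number of a shift passes 1 or a number of a turn 1, either way. A call with a gripper value outside its range is refused whole. The fingers move at their own pace and stop on an object; "grip_force" is the grip in N (left out, the last holds). Time passes only in rows, so rows that do not move let the fingers close, or fill a call up. It gives the time, the measured TCP pose, the force and the opening at its end, in the units of the state.
- manip.state(): the state, without advancing time (a new reading comes with each control period).
- manip.read_camera(name): name is "scene" or "top"; returns a dict with "pixels" (400x640x3 uint8, red, green, blue), "fovy" (degrees; the focal length in pixels is half the picture's height over the tangent of half this angle, whatever the lens; pixels are square), "cx", "cy" (the principal point, pixels), "origin" and "orientation" of the camera in the world. Camera axes: x right, y up, looking along -z (the intrinsics and any distortion apply to the point x, -y, -z); pixel columns grow to the right and rows downward; lengths in m; the calibration is good to about 2 mm. A picture is of the moment at which its call begins. There is no depth.
- manip.finish_job(): hands the job in, once; it reports no verdict.
The state is a dict: "clock": time; "joint_pos": joint angles; "joint_velocities": joint speeds; "joint_torque": joint torques, N m; "tool_pos": TCP position; "tool_rot": TCP orientation; "wrist_force": force on the tool from outside, world axes, zero at the start; "wrist_torque": the same for the moment, N m; "grip_width": finger opening in m.
Only numpy, scipy, OpenCV 4.12 (cv2) and the standard library are available. Lean on these libraries where they do the work, as an engineer would, in place of code of your own. Each camera call takes 0.05 s, during which the arm holds its last target.

### The job

The 3D printer's spare touch-screen unit lies face down in the parts tray. Turn it screen up without picking it up: with the fingertips push it against the tray's sloping side until it tips up and stands leaning there, then tip its top edge back over so that it lies flat in the tray on its back. Never lift it clear of the tray floor, and leave the other things in the tray and on the desk where they are.

Things in the scene. Friction and masses are not known exactly. Their poses are not given: they have to be found in the camera images.
- display: touch-screen unit: flat smooth grey plastic slab, 70 mm (x) by 100 mm (y) by 8 mm (z), about 90 g. One face has the dark screen in a bezel; the back has vent slots, corner screws and a socket. Origin in its middle. z points OUT OF THE BACK: up at the start (screen down), down when the screen is up. At the start its x points roughly as the tray's x, its near long edge towards the robot.
- tray: moulded parts tray, fixed to the desk; place and yaw vary. Origin at the centre of its underside, x across it (away from the robot at yaw 0), y along it. Flat floor 160 mm (x) by 290 mm (y) with a grippy rubber liner, its top at z = 5 mm. All four sides are smooth slippery plastic, sloping outward at 60 degrees from horizontal up to z = 43 mm.
- tray_foot (a point): middle of the line where the far long side of the tray rises from the floor: x = +80 mm, y = 0, z = 5 mm in the tray's frame. The display's far edge, pushed against this side by its near edge, rides up the slope until the slab lies against it at 60 degrees, its near edge on this line. Left so, it stays leaning.
- tray_rim (a point): middle of the inner edge of the far rim, x = +102 mm, y = 0, z = 43 mm in the tray's frame. A flat flange runs on outward to x = +115 mm. The top edge of the leaning display stands at x = +115 mm, z = 66 mm, 23 mm above the rim, where it can be reached from behind.
- display_corner0 (a point): corner of the display, half way through its thickness, at x = +35 mm, y = +50 mm in the display's frame
- display_corner1 (a point): corner of the display, half way through its thickness, at x = +35 mm, y = -50 mm in the display's frame
- display_corner2 (a point): corner of the display, half way through its thickness, at x = -35 mm, y = +50 mm in the display's frame
- display_corner3 (a point): corner of the display, half way through its thickness, at x = -35 mm, y = -50 mm in the display's frame
- fan: small black cooling fan, 34 x 34 x 10 mm, lying in the tray beside the display; origin at the centre of its underside. Leave it alone.
- bracket: white printed corner bracket, 34 x 30 x 27 mm, standing in the tray beside the display; origin at the centre of its underside. Leave it alone.
- motor: stepper motor, 42 x 42 x 61 mm with its shaft up, on the desk left of the tray. Leave it alone.
- solder_reel: reel of solder, 60 mm across and 36 mm high, on the desk right of the tray. Leave it alone.
- tape: roll of amber tape, 80 mm across and 19 mm high, lying on the desk beyond the tray. Leave it alone.
- screwdriver: screwdriver 160 mm long lying on the desk beyond the tray. Leave it alone.
- phone: black phone, 72 x 150 x 9 mm, on the desk right of the tray. Leave it alone.
- mouse: black computer mouse, 105 x 58 x 32 mm, on the desk left of the tray. Leave it alone.
Things that resemble listed ones, but are neither listed nor needed, are in the scene too. What is meant by the display is not brown or turquoise, and is the smaller of those in its own colour.

How it is judged:
By the outcome, as a careful person would: the job done as asked, in the order asked, and still so for the second after the job is handed in, with the robot touching nothing.
It also fails if it takes over 45 s, if anything falls off the work surface, if the arm or the gripper's body presses on something with over 40 N, if the wrist force passes 120 N, or if a joint passes its speed limit or range.

## Working session

There is one attempt and no reset: what is moved stays moved. The work goes in short steps, Python scripts to look and compute and a tool call to move; the robot and the scene stay as the last step left them, time stands still between calls to the robot, and variables do not carry over. Pictures are saved under pics/ and viewed, and the job is handed in when it is done.

Besides the shell and the picture viewer there is one more tool, called after "Call:" as name(argument=value, ...), one argument or row to a line, values as JSON. move_arm: Moves the arm, as the interface text tells. Its arguments: {"type":"object","properties":{"delta_rot":{"type":"array"},"xyz":{"type":"array"},"fingers":{"type":"array"},"grip_force":{"type":"number"}},"required":["delta_rot","xyz","fingers"]}

```bash
ls; mkdir -p pics; python3 - <<'E'
from bench import manip
import cv2,json
s=manip.state();print({k:s[k] for k in('clock','tool_pos','tool_rot','grip_width','wrist_force')})
for n in('scene','top'):
    c=manip.read_camera(n);cv2.imwrite(f'pics/{n}0.png',c['pixels'][:,:,::-1]);print(n,{k:v for k,v in c.items() if k!='pixels'})
E
```

```text
pics
{'clock': 0.0, 'tool_pos': array([ 0.15853962, -0.52589776,  0.23020696]), 'tool_rot': array([-3.10566647e+00, -4.58019051e-01,  6.93339226e-04]), 'grip_width': 0.08569202095855043, 'wrist_force': array([ 0.19589224, -0.44231357,  0.10645867])}
scene {'fovy': 56.63319739429325, 'cx': 320.08137749276375, 'cy': 200.00171772084855, 'origin': array([1.14991183, 0.01079445, 0.77029812]), 'orientation': array([0.55918774, 0.58616311, 1.53397947])}
top {'fovy': 43.33355212156209, 'cx': 312.683209349079, 'cy': 201.9435070350095, 'origin': array([ 0.25398212, -0.00954655,  1.58029054]), 'orientation': array([ 0.13176968, -0.12929141, -1.58770198])}
```

View pics/scene0.png

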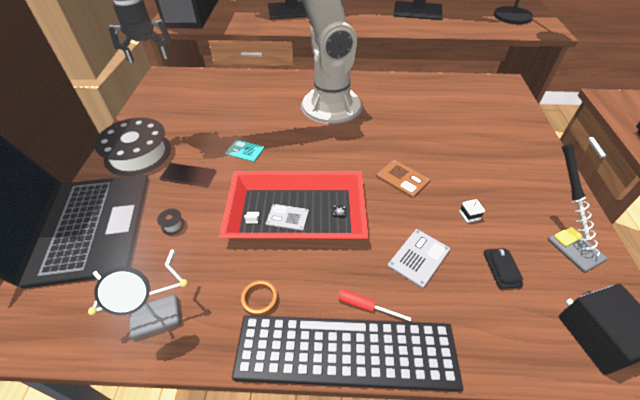

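View pics/top0.png

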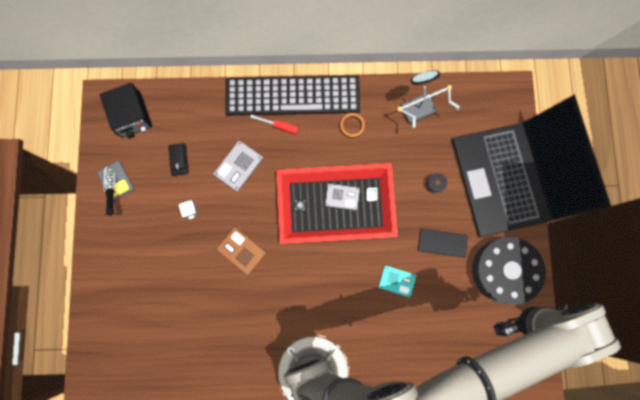

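The candidates for the display are grey in the tray (scene 288,217), larger grey (419,257), brown (403,178) and turquoise (245,150). By the description it is the smaller grey one, in the tray. I'll check it in a close crop.

```bash
cat > h.py <<'E'
import numpy as np,cv2
from scipy.spatial.transform import Rotation as R
from bench import manip
def K(c):
    f=200/np.tan(np.radians(c['fovy'])/2);return f
def ray(c,u,v,z):
    f=K(c);d=R.from_rotvec(c['orientation']).apply([(u-c['cx'])/f,-(v-c['cy'])/f,-1]);o=np.array(c['origin'])
    return o+d*(z-o[2])/d[2]
def proj(c,p):
    q=R.from_rotvec(c['orientation']).inv().apply(np.atleast_2d(p)-c['origin']);f=K(c)
    return np.c_[c['cx']+f*q[:,0]/-q[:,2], c['cy']-f*q[:,1]/-q[:,2]]
def crop(c,x0,y0,w,h,s,fn):
    im=c['pixels'][y0:y0+h,x0:x0+w,::-1];cv2.imwrite(fn,cv2.resize(im,None,fx=s,fy=s,interpolation=cv2.INTER_CUBIC))
E
python3 - <<'E'
from h import *
c=manip.read_camera('scene');crop(c,215,165,160,80,5,'pics/s1.png')
t=manip.read_camera('top');crop(t,270,155,135,95,6,'pics/t1.png')
import pickle;pickle.dump((c,t),open('cams.pkl','wb'))
E
```

```text
(no output)
```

View pics/s1.png

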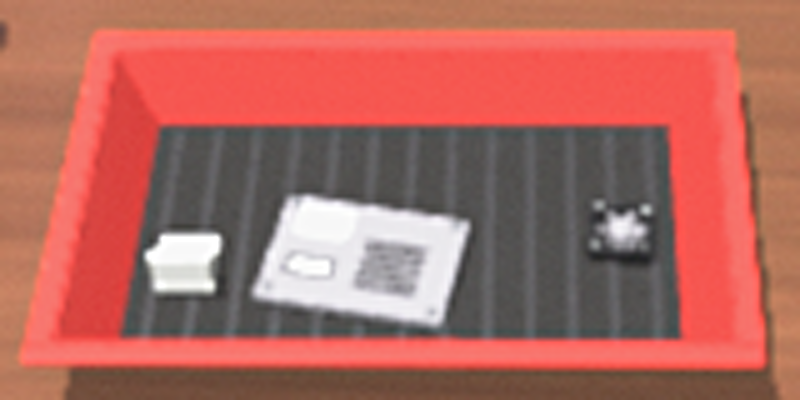

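View pics/t1.png

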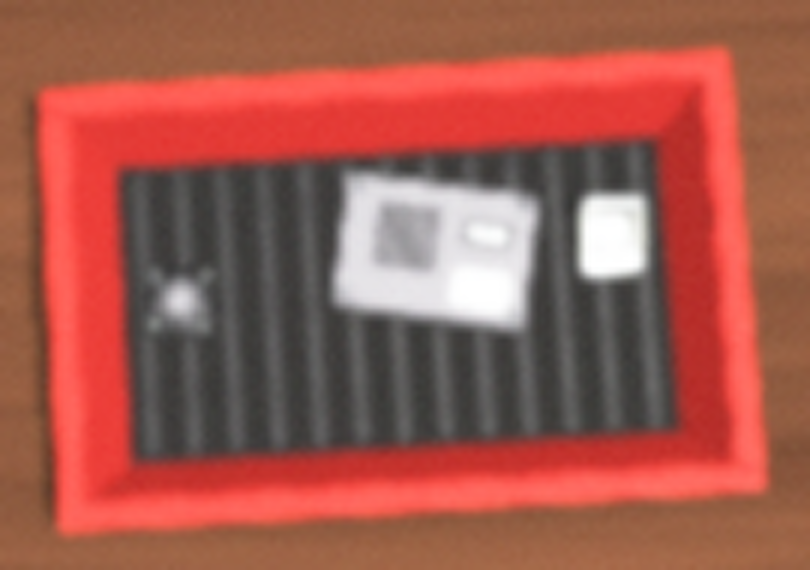

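```bash
python3 - <<'E'
from h import *
import pickle;c,t=pickle.load(open('cams.pkl','rb'))
T=lambda x,y,z:ray(t,270+x/6-.5+.0,155+y/6-.5,z)
S=lambda x,y,z:ray(c,215+x/5-.5,165+y/5-.5,z)
def show(n,P):
    P=np.array(P);print(n);print(P.round(4));L=np.linalg.norm(P-np.roll(P,-1,0),axis=1);print('edges',L.round(4),'ctr',P.mean(0).round(4))
    for i in (0,2):
        d=P[i+1]-P[i];print('ang',np.degrees(np.arctan2(d[1],d[0])).round(2))
show('floorT FL FR NR NL',[T(*p,.005) for p in[(122,170),(655,143),(677,428),(135,460)]])
show('rimT outer',[T(*p,.043) for p in[(38,90),(728,48),(768,490),(60,532)]])
show('rimS outer FL FR NR NL',[S(*p,.043) for p in[(768,365),(22,362),(97,32),(735,32)]])
print('floorS near', S(160,127,.005),S(668,127,.005))
show('dispT',[T(*p,.013) for p in[(345,175),(538,192),(523,328),(335,303)]])
show('dispS',[S(*p,.013) for p in[(440,325),(252,295),(285,195),(470,215)]])
print('fan',T(182,300,.015),S(622,230,.015),'br',T(612,235,.03),S(185,262,.02))
E
```

```text
floorT FL FR NR NL
[[ 0.5809  0.0619  0.005 ]
 [ 0.5896 -0.2222  0.005 ]
 [ 0.4367 -0.2273  0.005 ]
 [ 0.4258  0.0571  0.005 ]]
edges [0.2842 0.1529 0.2846 0.1552] ctr [ 0.5082 -0.0826  0.005 ]
ang -88.26
ang 92.19
rimT outer
[[ 0.6166  0.1034  0.043 ]
 [ 0.6313 -0.2574  0.043 ]
 [ 0.3995 -0.267   0.043 ]
 [ 0.3857  0.0942  0.043 ]]
edges [0.3611 0.232  0.3615 0.2311] ctr [ 0.5083 -0.0817  0.043 ]
ang -87.65
ang 92.2
rimS outer FL FR NR NL
[[ 0.6181  0.1027  0.043 ]
 [ 0.6311 -0.2569  0.043 ]
 [ 0.4018 -0.2659  0.043 ]
 [ 0.3872  0.0941  0.043 ]]
edges [0.3598 0.2294 0.3603 0.231 ] ctr [ 0.5096 -0.0815  0.043 ]
ang -87.93
ang 92.32
floorS near [ 0.43827247 -0.22937593  0.005     ] [0.42657152 0.05813366 0.005     ]
dispT
[[ 0.5741 -0.0565  0.013 ]
 [ 0.5627 -0.1582  0.013 ]
 [ 0.4902 -0.1478  0.013 ]
 [ 0.5056 -0.0495  0.013 ]]
edges [0.1024 0.0733 0.0995 0.0688] ctr [ 0.5331 -0.103   0.013 ]
ang -96.36
ang 81.11
dispS
[[ 0.5779 -0.0597  0.013 ]
 [ 0.5625 -0.1584  0.013 ]
 [ 0.4933 -0.1503  0.013 ]
 [ 0.5034 -0.0491  0.013 ]]
edges [0.0999 0.0697 0.1017 0.0752] ctr [ 0.5343 -0.1044  0.013 ]
ang -98.87
ang 84.27
fan [0.50854447 0.03084167 0.015     ] [0.51232518 0.03248713 0.015     ] br [ 0.53570351 -0.19437102  0.03      ] [ 0.54763004 -0.19483025  0.02      ]
```

The close crop confirms it: grey slab in the tray at scene (288,217), back up with socket and vents visible, and measuring about 70 x 100. The tray centre is (0.509, -0.082) with yaw 2.2°. The display centre is (0.534, -0.104) with yaw about -7.4°. I'll approach behind its near edge.

Call:
move_arm(
  delta_rot=[
    [0,0,0.97],
    [0,0,0.97],
    [0,0,0.97],
    [0,0,0],
    [0,0,0],
    [0,0,0],
    [0,0,0],
    [0,0,0],
    [0,0,0],
    [0,0,0],
  ],
  xyz=[
    [0,0,0],
    [0,0,0],
    [0,0,0],
    [0.65,-0.87,0],
    [0.65,-0.87,0],
    [0.65,-0.87,0],
    [0.65,-0.87,0],
    [0.65,-0.87,0],
    [0.65,-0.87,0],
    [0.65,-0.87,0],
  ],
  fingers=[0.7,0.7,0.7,0.7,0.7,0.7,0.7,0.7,0.7,0.7],
  grip_force=40,
)

```text
clock: 1.45
tool_pos: [0.3317, -0.2748, 0.2313]
tool_rot: [3.141, 0.061, 0.0]
wrist_force: [0.4, -0.3, -0.1]
grip_width: 0.0598
```

```bash
cat >> h.py <<'E'
TC=np.array([.509,-.0818,0]);TR=R.from_euler('z',2.2,degrees=True)
def st(goal=None):
    s=manip.state();p=TR.inv().apply(s['tool_pos']-TC);r=R.from_rotvec(s['tool_rot'])
    print('t',s['clock'].__round__(2),'tray xyz mm',(p*1e3).round(1),'F',np.round(s['wrist_force'],2),'w',round(s['grip_width'],4))
    G=TR*R.from_euler('x',180,degrees=True)
    print('rot err units',((r.inv()*G).as_rotvec(degrees=True)/5).round(3))
    if goal is not None: print('shift units',(r.inv().apply(TR.apply(np.array(goal)/1e3-p))/.04).round(3))
E
python3 -c "
from h import *
st([-50,-23,70])"
```

```text
t 1.45 tray xyz mm [-184.5 -186.   231.3] F [ 0.37 -0.28 -0.1 ] w 0.0598
rot err units [ 0.002 -0.001  0.005]
shift units [ 3.365 -4.075  4.031]
```

Call:
move_arm(
  delta_rot=[
    [0,0,0],
    [0,0,0],
    [0,0,0],
    [0,0,0],
    [0,0,0],
    [0,0,0],
    [0,0,0],
    [0,0,0],
    [0,0,0],
    [0,0,0],
  ],
  xyz=[
    [0.66,-0.8,0],
    [0.66,-0.8,0],
    [0.66,-0.8,0],
    [0.66,-0.8,0],
    [0.66,-0.8,0],
    [0,0,0.9],
    [0,0,0.9],
    [0,0,0.9],
    [0,0,0.9],
    [0,0,0.4],
  ],
  fingers=[0.7,0.7,0.7,0.7,0.7,0.7,0.7,0.7,0.7,0.7],
)

```text
clock: 2.7
tool_pos: [0.4549, -0.1108, 0.069]
tool_rot: [-3.14, -0.061, 0.007]
wrist_force: [-1.1, -0.1, 0.5]
grip_width: 0.06
```

```bash
python3 -c "
from h import *
c=manip.read_camera('scene');crop(c,215,105,160,130,5,'pics/s2.png')
t=manip.read_camera('top');crop(t,270,155,135,95,6,'pics/t2.png')
st([-50,-23,20])"
```

```text
t 2.8 tray xyz mm [-55.4 -26.8  69.2] F [-0.94 -0.33  0.2 ] w 0.0601
rot err units [-0.018  0.058  0.006]
shift units [ 0.141 -0.093  1.23 ]
```

View pics/s2.png

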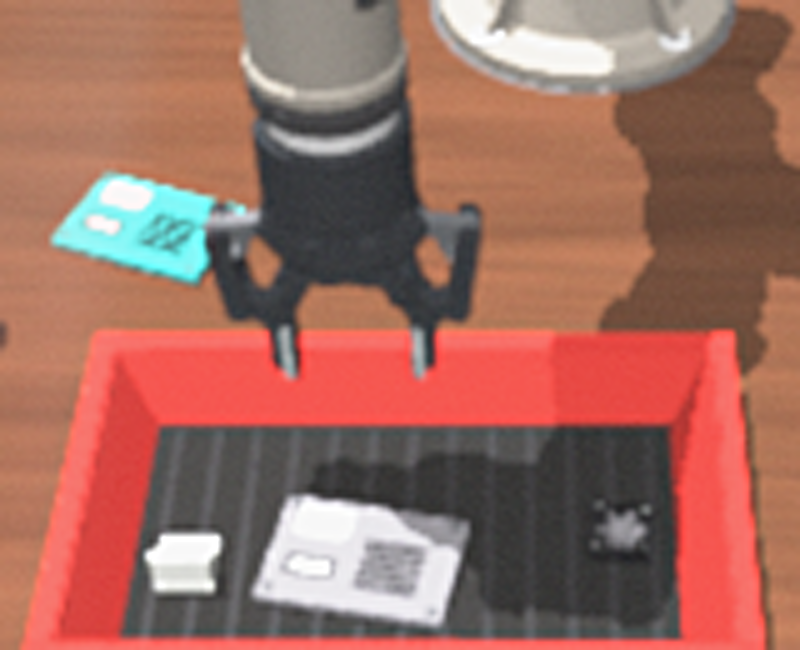

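View pics/t2.png

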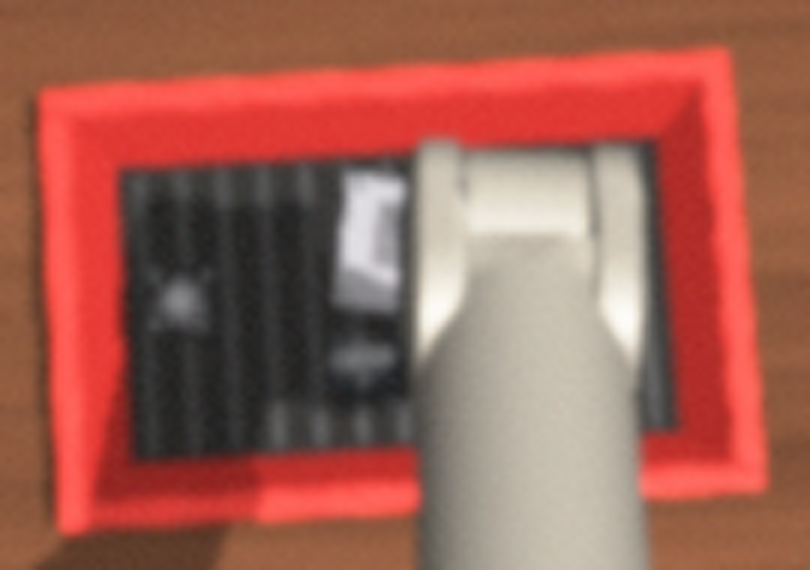

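Both fingertips (crop 290,378 and 420,378) hang over the floor behind the near edge, and nothing has been disturbed. I'll work out the true tip height.

```bash
python3 -c "
from h import *
c=manip.read_camera('scene')
n=TR.apply([1,0,0])
for u,v in((290,378),(420,378)):
    U=215+u/5-.5;V=105+v/5-.5
    a=ray(c,U,V,0);o=c['origin'];d=a-o
    for xx in(-55.4+11,-55.4):
        p0=TC+n*xx/1e3; k=(p0-o)@n/(d@n); print(xx,(TR.inv().apply(o+k*d-TC)*1e3).round(1))
st()"
```

```text
-44.4 [-44.4 -61.2  76.7]
-55.4 [-55.4 -63.3  65.6]
-44.4 [-44.4   7.2  76.8]
-55.4 [-55.4   6.2  65.8]
t 2.85 tray xyz mm [-54.1 -27.1  70.6] F [ 0.39 -0.24  0.25] w 0.0594
rot err units [-0.008  0.025  0.007]
```

Call:
move_arm(
  delta_rot=[
    [0,0,0],
    [0,0,0],
    [0,0,0],
    [0,0,0],
    [0,0,0],
    [0,0,0],
    [0,0,0],
    [0,0,0],
    [0,0,0],
    [0,0,0],
  ],
  xyz=[
    [0.1,-0.1,0.4],
    [0,0,0.4],
    [0,0,0.3],
    [0,0,0.16],
    [0,0,0.1],
    [0,0,0.1],
    [0,0,0.1],
    [0,0,0],
    [0,0,0],
    [0,0,0],
  ],
  fingers=[0.7,0.7,0.7,0.7,0.7,0.7,0.7,0.7,0.7,0.7],
)

```text
clock: 4.1
tool_pos: [0.4609, -0.107, 0.0091]
tool_rot: [3.141, 0.061, 0.001]
wrist_force: [1.1, 0.1, -0.5]
grip_width: 0.0598
```

```bash
python3 -c "
from h import *
c=manip.read_camera('scene');crop(c,235,165,100,80,8,'pics/s3.png')
st([-50,-23,5])"
```

```text
t 4.15 tray xyz mm [-49.1 -23.3   9.1] F [ 0.79 -0.19  0.25] w 0.0599
rot err units [ 0.002 -0.004  0.006]
shift units [-0.023 -0.008  0.102]
```

View pics/s3.png

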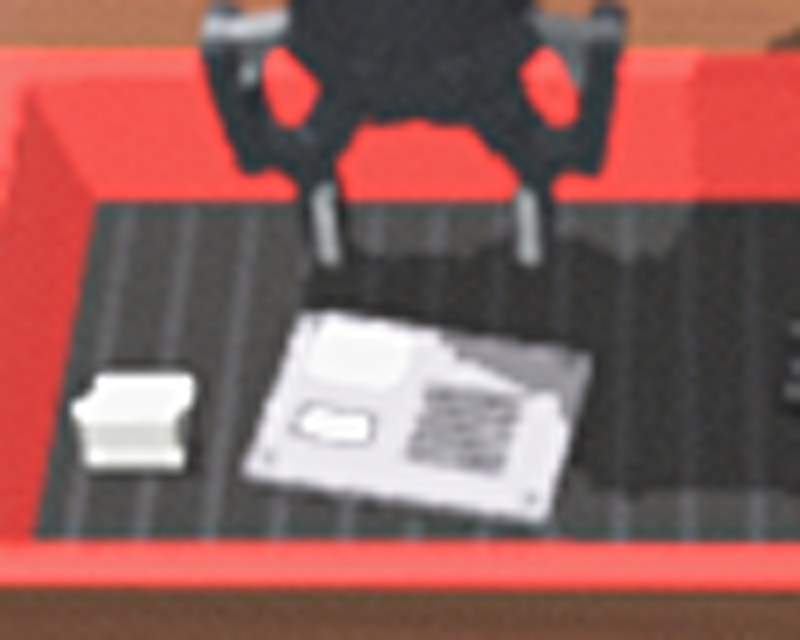

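No contact yet: the tips sit just above the floor at crop (330,262) and (530,262). I'll probe down in small steps.

Call:
move_arm(
  delta_rot=[
    [0,0,0],
    [0,0,0],
    [0,0,0],
    [0,0,0],
    [0,0,0],
    [0,0,0],
    [0,0,0],
    [0,0,0],
    [0,0,0],
    [0,0,0],
  ],
  xyz=[
    [0,0,0.025],
    [0,0,0.025],
    [0,0,0.025],
    [0,0,0.025],
    [0,0,0],
    [0,0,0],
    [0,0,0],
    [0,0,0],
    [0,0,0],
    [0,0,0],
  ],
  fingers=[0.7,0.7,0.7,0.7,0.7,0.7,0.7,0.7,0.7,0.7],
)

```text
clock: 5.4
tool_pos: [0.4607, -0.1069, 0.0049]
tool_rot: [3.141, 0.061, -0.0]
wrist_force: [0.4, -0.6, -0.0]
grip_width: 0.0598
```

```bash
python3 -c "
from h import *
st([-50,-23,5])"
```

```text
t 5.4 tray xyz mm [-49.3 -23.3   4.9] F [ 0.39 -0.6  -0.01] w 0.0598
rot err units [0.    0.    0.006]
shift units [-0.019 -0.006 -0.003]
```

Call:
move_arm(
  delta_rot=[
    [0,0,0],
    [0,0,0],
    [0,0,0],
    [0,0,0],
    [0,0,0],
    [0,0,0],
    [0,0,0],
    [0,0,0],
    [0,0,0],
    [0,0,0],
  ],
  xyz=[
    [0,0,0.025],
    [0,0,0.025],
    [0,0,0.025],
    [0,0,0],
    [0,0,0],
    [0,0,0],
    [0,0,0],
    [0,0,0],
    [0,0,0],
    [0,0,0],
  ],
  fingers=[0.7,0.7,0.7,0.7,0.7,0.7,0.7,0.7,0.7,0.7],
)

```text
clock: 6.65
tool_pos: [0.4607, -0.107, 0.0019]
tool_rot: [3.141, 0.061, -0.0]
wrist_force: [0.4, -0.7, -0.9]
grip_width: 0.0594
```

```bash
python3 -c "
from h import *
st([-50,-23,5])"
```

```text
t 6.65 tray xyz mm [-49.3 -23.3   1.9] F [ 0.43 -0.7  -0.87] w 0.0594
rot err units [0.    0.    0.005]
shift units [-0.018 -0.007 -0.078]
```

Call:
move_arm(
  delta_rot=[
    [0,0,0],
    [0,0,0],
    [0,0,0],
    [0,0,0],
    [0,0,0],
    [0,0,0],
    [0,0,0],
    [0,0,0],
    [0,0,0],
    [0,0,0],
  ],
  xyz=[
    [0,0,0.02],
    [0,0,0.02],
    [0,0,0],
    [0,0,0],
    [0,0,0],
    [0,0,0],
    [0,0,0],
    [0,0,0],
    [0,0,0],
    [0,0,0],
  ],
  fingers=[0.7,0.7,0.7,0.7,0.7,0.7,0.7,0.7,0.7,0.7],
)

```text
clock: 7.9
tool_pos: [0.4607, -0.1069, 0.0003]
tool_rot: [3.141, 0.061, -0.0]
wrist_force: [0.9, -0.2, 0.2]
grip_width: 0.06
```

```bash
python3 -c "
from h import *
st([-50,-23,5])
c=manip.read_camera('scene');crop(c,235,165,100,80,8,'pics/s4.png')
st()"
```

```text
t 7.9 tray xyz mm [-49.3 -23.3   0.3] F [ 0.92 -0.24  0.19] w 0.06
rot err units [0.    0.    0.006]
shift units [-0.019 -0.007 -0.118]
t 7.95 tray xyz mm [-49.2 -23.3   0.3] F [-0.46  0.98 -0.34] w 0.0597
rot err units [ 0.    -0.     0.006]
```

View pics/s4.png

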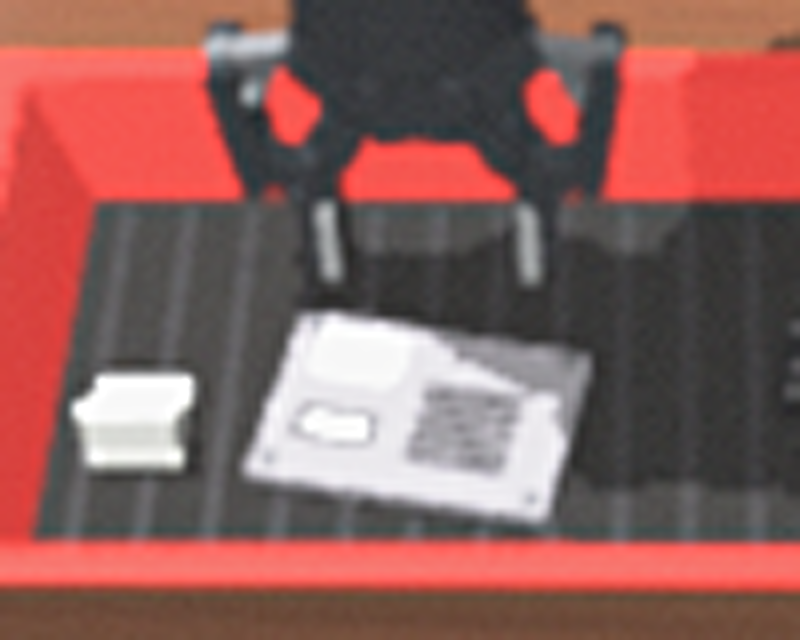

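Call:
move_arm(
  delta_rot=[
    [0,0,0],
    [0,0,0],
    [0,0,0],
    [0,0,0],
    [0,0,0],
    [0,0,0],
    [0,0,0],
    [0,0,0],
    [0,0,0],
    [0,0,0],
  ],
  xyz=[
    [0.15,0,0.02],
    [0,0,0.02],
    [0,0,0.02],
    [0,0,0],
    [0,0,0],
    [0,0,0],
    [0,0,0],
    [0,0,0],
    [0,0,0],
    [0,0,0],
  ],
  fingers=[0.7,0.7,0.7,0.7,0.7,0.7,0.7,0.7,0.7,0.7],
)

```text
clock: 9.2
tool_pos: [0.4611, -0.107, -0.0001]
tool_rot: [3.14, 0.06, -0.019]
wrist_force: [-14.7, 0.6, 31.5]
grip_width: 0.06
```

```bash
python3 -c "
from h import *
st([-50,-23,5])
c=manip.read_camera('scene');crop(c,235,165,100,80,8,'pics/s5.png')
st()"
```

```text
t 9.2 tray xyz mm [-48.8 -23.3  -0.1] F [-14.73   0.57  31.55] w 0.06
rot err units [ 0.012  0.137 -0.   ]
shift units [-0.032 -0.008 -0.127]
t 9.25 tray xyz mm [-48.8 -23.3  -0.1] F [-14.3    2.05  30.57] w 0.0595
rot err units [0.012 0.138 0.   ]
```

View pics/s5.png

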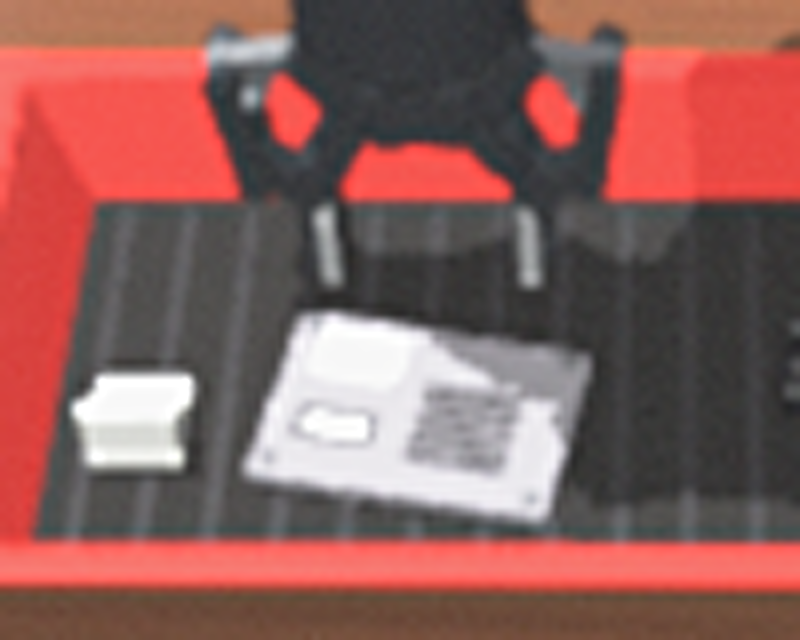

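Floor contact is at TCP z of about 0, so the tips sit 5 mm back at this opening. I'll raise 1.5 mm clear and start the push.

Call:
move_arm(
  delta_rot=[
    [0,0,0],
    [0,0,0],
    [0,0,0],
    [0,0,0],
    [0,0,0],
    [0,0,0],
    [0,0,0],
    [0,0,0],
    [0,0,0],
    [0,0,0],
  ],
  xyz=[
    [0,0,-0.09],
    [0.12,0,0],
    [0.12,0,0],
    [0.12,0,0],
    [0.12,0,0],
    [0.12,0,0],
    [0.12,0,0],
    [0.12,0,0],
    [0.12,0,0],
    [0.12,0,0],
  ],
  fingers=[0.7,0.7,0.7,0.7,0.7,0.7,0.7,0.7,0.7,0.7],
)

```text
clock: 10.5
tool_pos: [0.5095, -0.105, 0.0014]
tool_rot: [3.141, 0.061, -0.002]
wrist_force: [-3.2, -0.0, 2.3]
grip_width: 0.06
```

```bash
python3 -c "
from h import *
st([62,-23,1.5])
c=manip.read_camera('scene');crop(c,235,165,100,80,8,'pics/s6.png')
st()"
```

```text
t 10.5 tray xyz mm [ -0.4 -23.2   1.4] F [-3.24 -0.    2.25] w 0.06
rot err units [-0.     0.016  0.007]
shift units [ 1.559 -0.004 -0.005]
t 10.55 tray xyz mm [ -0.  -23.2   1.4] F [-0.99  0.06 -0.2 ] w 0.0599
rot err units [-0.001  0.014  0.008]
```

View pics/s6.png

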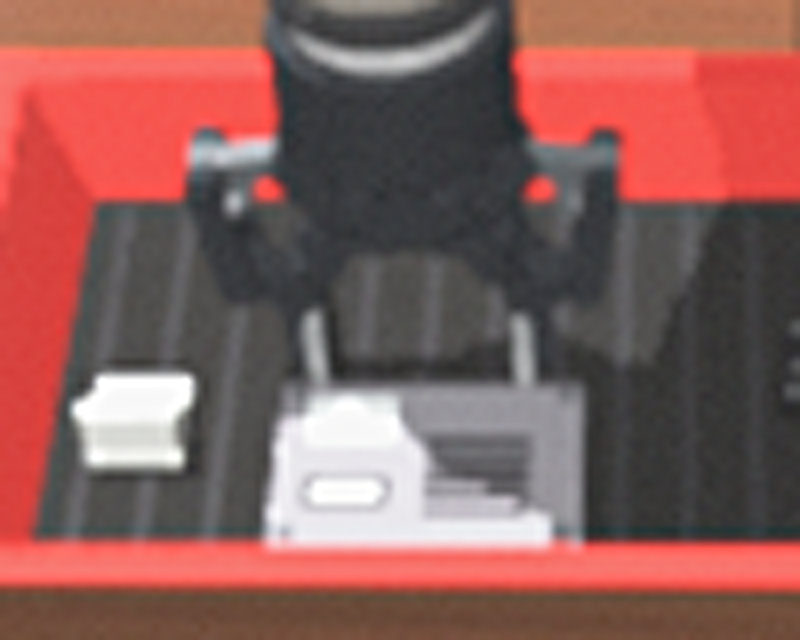

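The slab has squared up against both fingers, with its near edge at crop y of about 385 and its far edge reaching the far side. I'll continue the push.

Call:
move_arm(
  delta_rot=[
    [0,0,0],
    [0,0,0],
    [0,0,0],
    [0,0,0],
    [0,0,0],
    [0,0,0],
    [0,0,0],
    [0,0,0],
    [0,0,0],
    [0,0,0],
  ],
  xyz=[
    [0.12,0,0],
    [0.12,0,0],
    [0.12,0,0],
    [0.12,0,0],
    [0.12,0,0],
    [0.12,0,0],
    [0.12,0,0],
    [0.12,0,0],
    [0.12,0,0],
    [0.12,0,0],
  ],
  fingers=[0.7,0.7,0.7,0.7,0.7,0.7,0.7,0.7,0.7,0.7],
)

```text
clock: 11.8
tool_pos: [0.5581, -0.1032, 0.0015]
tool_rot: [3.141, 0.061, -0.0]
wrist_force: [-0.6, -0.6, -0.4]
grip_width: 0.0596
```

```bash
python3 -c "
from h import *
st([62,-23,1.5])
c=manip.read_camera('scene');crop(c,235,165,100,80,8,'pics/s7.png')
c=manip.read_camera('top');crop(c,270,155,135,95,6,'pics/t7.png')
st()"
```

```text
t 11.8 tray xyz mm [ 48.2 -23.2   1.5] F [-0.64 -0.61 -0.44] w 0.0596
rot err units [0.001 0.001 0.006]
shift units [ 0.344 -0.006 -0.   ]
t 11.9 tray xyz mm [ 48.9 -23.1   1.6] F [ 1.27  1.29 -0.79] w 0.0599
rot err units [-0.    -0.013  0.008]
```

View pics/s7.png

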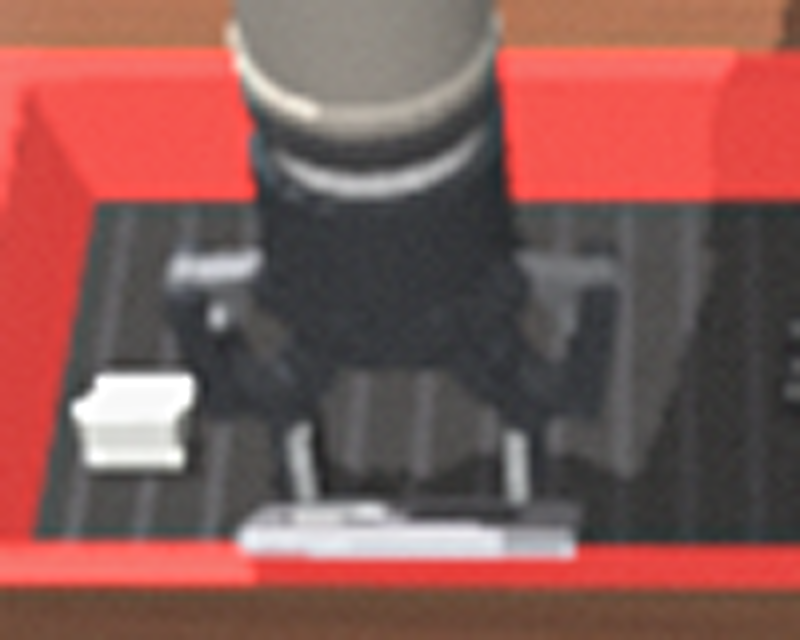

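View pics/t7.png

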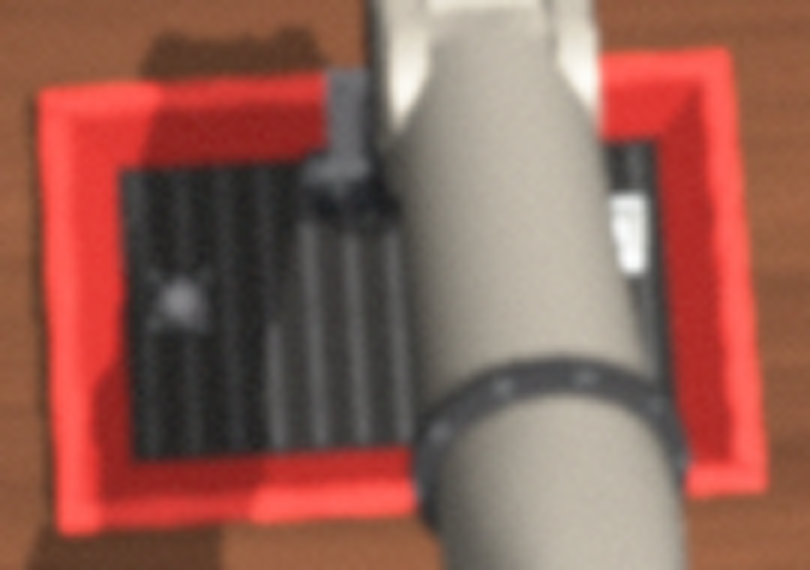

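The far edge has ridden up the slope and stands over the rim. I'll close the last 13 mm slowly.

Call:
move_arm(
  delta_rot=[
    [0,0,0],
    [0,0,0],
    [0,0,0],
    [0,0,0],
    [0,0,0],
    [0,0,0],
    [0,0,0],
    [0,0,0],
    [0,0,0],
    [0,0,0],
  ],
  xyz=[
    [0.06,0,0],
    [0.06,0,0],
    [0.06,0,0],
    [0.04,0,0],
    [0.04,0,0],
    [0.03,0,0],
    [0.02,0,0],
    [0.02,0,0],
    [0,0,0],
    [0,0,0],
  ],
  fingers=[0.7,0.7,0.7,0.7,0.7,0.7,0.7,0.7,0.7,0.7],
)

```text
clock: 13.15
tool_pos: [0.5711, -0.1027, 0.0016]
tool_rot: [3.141, 0.061, 0.001]
wrist_force: [-0.6, 0.6, 0.6]
grip_width: 0.0601
```

```bash
python3 -c "
from h import *
st([62,-23,1.5])
c=manip.read_camera('scene');crop(c,235,165,100,80,8,'pics/s8.png')
st()"
```

```text
t 13.15 tray xyz mm [ 61.3 -23.2   1.6] F [-0.57  0.58  0.62] w 0.0601
rot err units [ 0.001 -0.004  0.006]
shift units [ 0.017 -0.006  0.002]
t 13.2 tray xyz mm [ 61.3 -23.2   1.6] F [-0.58 -0.56 -0.06] w 0.06
rot err units [ 0.001 -0.004  0.006]
```

View pics/s8.png

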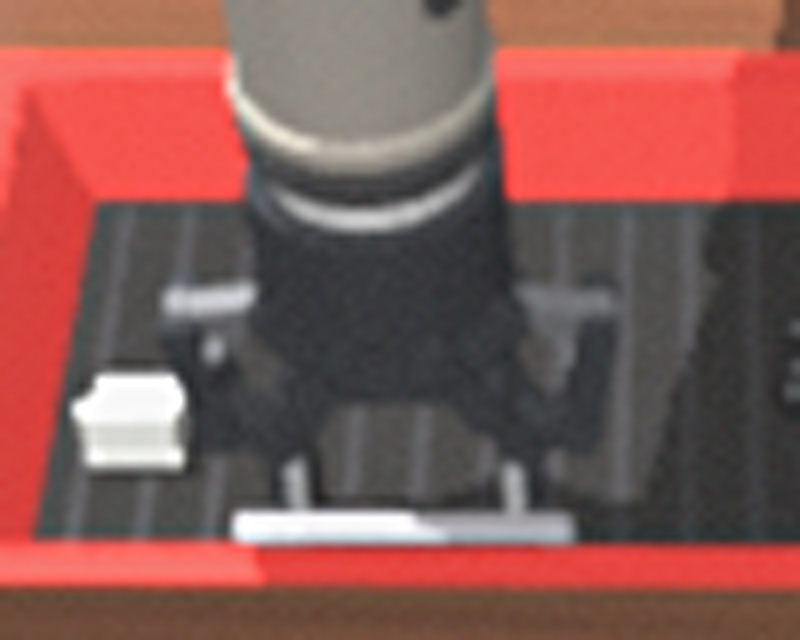

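```bash
python3 -c "
from h import *
import pickle;c,_=pickle.load(open('cams.pkl','rb'))
for y in(-73,27):
  for x,z in((115,65.6),(108,69.6)):
    q=proj(c,TR.apply(np.array([x,y,z])/1e3)+TC)[0]; print(y,x,(q[0]+.5-235)*8,(q[1]+.5-165)*8)
"
```

```text
-73 115 219.75072643706562 534.0559277662937
-73 108 220.7042090023674 506.9756970444905
27 115 557.6746382053766 534.7671087758606
27 108 557.9857477781175 507.6732487162294
```

Call:
move_arm(
  delta_rot=[
    [0,0,0],
    [0,0,0],
    [0,0,0],
    [0,0,0],
    [0,0,0],
    [0,0,0],
    [0,0,0],
    [0,0,0],
    [0,0,0],
    [0,0,0],
  ],
  xyz=[
    [0.02,0,0],
    [0.02,0,0],
    [0.02,0,0],
    [0,0,0],
    [0,0,0],
    [0,0,0],
    [0,0,0],
    [0,0,0],
    [0,0,0],
    [0,0,0],
  ],
  fingers=[0.7,0.7,0.7,0.7,0.7,0.7,0.7,0.7,0.7,0.7],
)

```text
clock: 14.45
tool_pos: [0.5723, -0.1026, 0.0013]
tool_rot: [3.141, 0.061, -0.004]
wrist_force: [-6.0, -0.3, 4.7]
grip_width: 0.0596
```

```bash
python3 -c "
from h import *
st([62,-23,1.5])
c=manip.read_camera('scene');crop(c,235,165,100,80,8,'pics/s9.png')
st()"
```

```text
t 14.45 tray xyz mm [ 62.4 -23.2   1.3] F [-6.02 -0.29  4.68] w 0.0596
rot err units [0.    0.027 0.005]
shift units [-0.01  -0.005 -0.004]
t 14.5 tray xyz mm [ 62.4 -23.3   1.4] F [-5.84 -0.57  3.27] w 0.06
rot err units [0.    0.026 0.004]
```

View pics/s9.png

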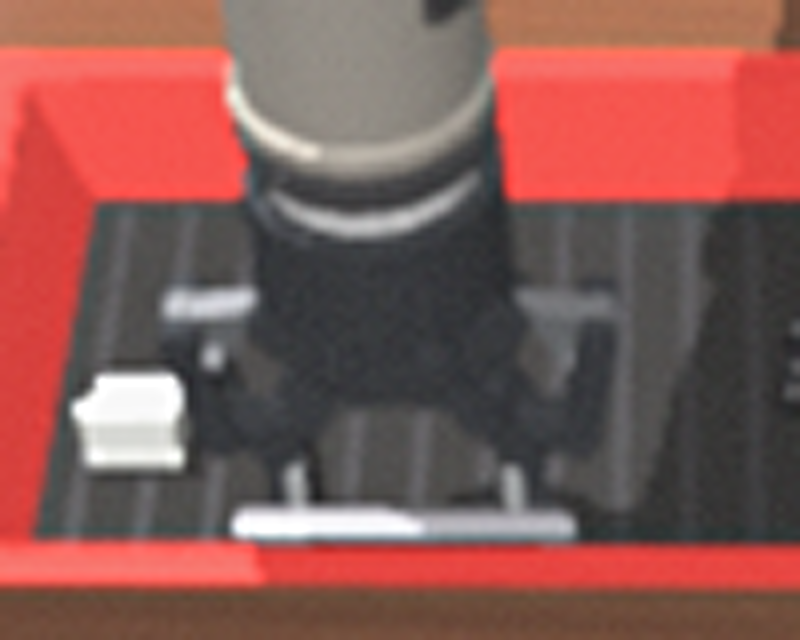

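The slab is flush against the slope, with the top edge at crop y 513-540 close to prediction and a contact force of 6 N. I'll back away, rise over it and go behind.

Call:
move_arm(
  delta_rot=[
    [0,0,0],
    [0,0,0],
    [0,0,0],
    [0,0,0],
    [0,0,0],
    [0,0,0],
    [0,0,0],
    [0,0,0],
    [0,0,0],
    [0,0,0],
  ],
  xyz=[
    [-0.15,0,0],
    [-0.3,0,0],
    [-0.3,0,0],
    [0,0,-0.8],
    [0,0,-0.8],
    [0,0,-0.8],
    [0,0,-0.8],
    [0,0,0],
    [0,0,0],
    [0,0,0],
  ],
  fingers=[0.7,0.7,0.7,0.7,0.7,0.7,0.7,0.7,0.7,0.7],
)

```text
clock: 15.75
tool_pos: [0.5422, -0.1037, 0.128]
tool_rot: [-3.14, -0.061, 0.004]
wrist_force: [0.2, 0.1, -0.2]
grip_width: 0.0594
```

```bash
python3 -c "
from h import *
st([150,-19,47])
c=manip.read_camera('scene');crop(c,215,165,160,120,5,'pics/s10.png')
st()"
```

```text
t 15.75 tray xyz mm [ 32.3 -23.1 128. ] F [ 0.17  0.14 -0.21] w 0.0594
rot err units [-0.007  0.032  0.005]
shift units [ 2.948 -0.1    2.017]
t 15.8 tray xyz mm [ 32.5 -23.1 128.1] F [-0.13  0.92 -0.29] w 0.0596
rot err units [-0.007  0.031  0.006]
```

View pics/s10.png

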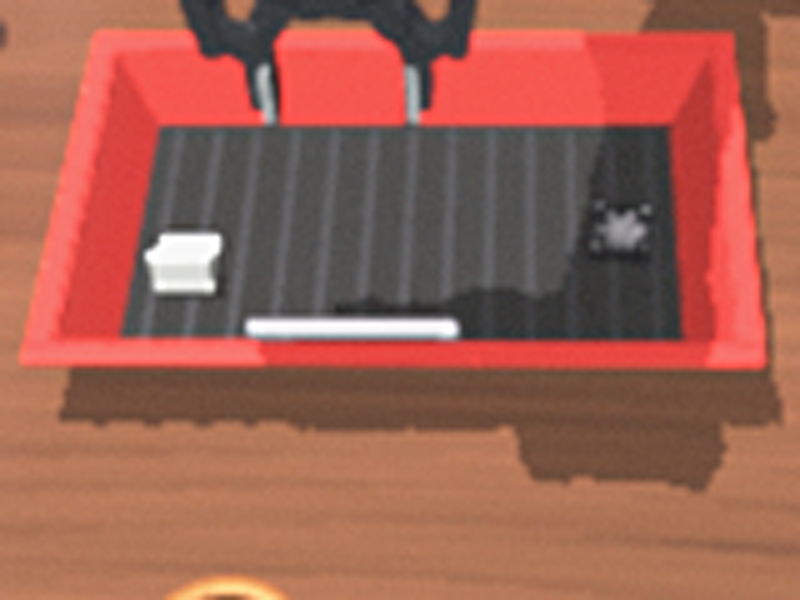

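It stays leaning on its own, with the edge at crop (245..460, 328). I'll go over it and down behind it.

Call:
move_arm(
  delta_rot=[
    [0,0,0],
    [0,0,0],
    [0,0,0],
    [0,0,0],
    [0,0,0],
    [0,0,0],
    [0,0,0],
    [0,0,0],
    [0,0,0],
    [0,0,0],
  ],
  xyz=[
    [0.6,-0.1,0],
    [0.6,0,0],
    [0.6,0,0],
    [0.6,0,0],
    [0.6,0,0],
    [0,0,0.5],
    [0,0,0.5],
    [0,0,0.5],
    [0,0,0.5],
    [0,0,0],
  ],
  fingers=[0.7,0.7,0.7,0.7,0.7,0.7,0.7,0.7,0.7,0.7],
)

```text
clock: 17.05
tool_pos: [0.6609, -0.095, 0.0465]
tool_rot: [-3.14, -0.061, 0.009]
wrist_force: [0.8, 0.4, -0.1]
grip_width: 0.0597
```

```bash
python3 -c "
from h import *
st([135,-19,47])
c=manip.read_camera('scene');crop(c,215,165,160,120,5,'pics/s11.png')
st()"
```

```text
t 17.05 tray xyz mm [151.3 -19.   46.5] F [ 0.77  0.37 -0.13] w 0.0597
rot err units [-0.009  0.066  0.007]
shift units [-0.408 -0.001 -0.011]
t 17.1 tray xyz mm [152.7 -19.1  48.2] F [ 0.45 -0.6   0.4 ] w 0.0597
rot err units [-0.004  0.029  0.007]
```

View pics/s11.png

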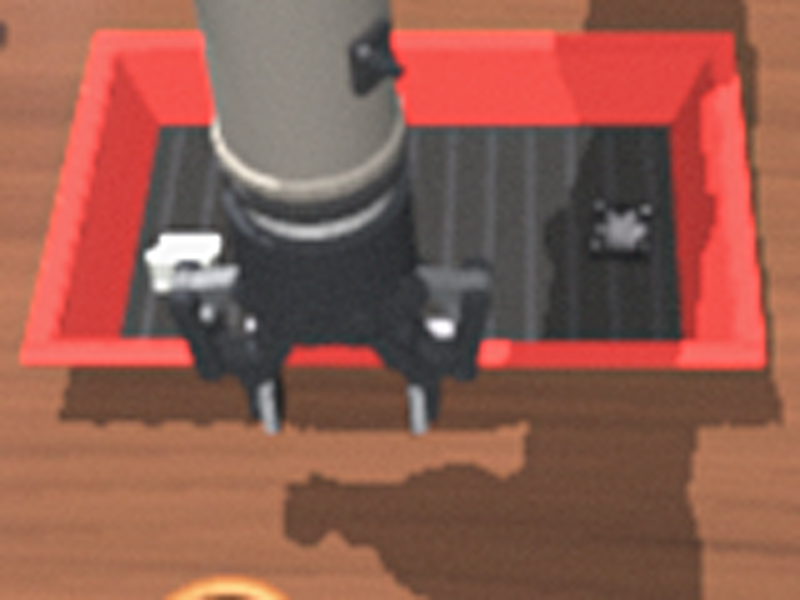

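The fingers are behind the top edge; the slab's right end is still visible at crop (440,328). I'll pull it back slowly.

Call:
move_arm(
  delta_rot=[
    [0,0,0],
    [0,0,0],
    [0,0,0],
    [0,0,0],
    [0,0,0],
    [0,0,0],
    [0,0,0],
    [0,0,0],
    [0,0,0],
    [0,0,0],
  ],
  xyz=[
    [-0.2,0,0],
    [-0.2,0,0],
    [-0.15,0,0],
    [-0.12,0,0],
    [-0.12,0,0],
    [-0.12,0,0],
    [-0.12,0,0],
    [-0.12,0,0],
    [-0.12,0,0],
    [-0.12,0,0],
  ],
  fingers=[0.7,0.7,0.7,0.7,0.7,0.7,0.7,0.7,0.7,0.7],
)

```text
clock: 18.35
tool_pos: [0.6072, -0.0972, 0.0494]
tool_rot: [3.141, 0.061, -0.0]
wrist_force: [0.2, 0.7, 0.2]
grip_width: 0.06
```

```bash
python3 -c "
from h import *
st([70,-19,47])
c=manip.read_camera('scene');crop(c,215,165,160,120,5,'pics/s12.png')
st()"
```

```text
t 18.35 tray xyz mm [ 97.5 -19.2  49.4] F [0.16 0.67 0.18] w 0.06
rot err units [0.    0.002 0.006]
shift units [-0.688 -0.005  0.061]
t 18.4 tray xyz mm [ 96.8 -19.3  49.4] F [-0.7   0.38  1.2 ] w 0.0602
rot err units [0.002 0.015 0.005]
```

View pics/s12.png

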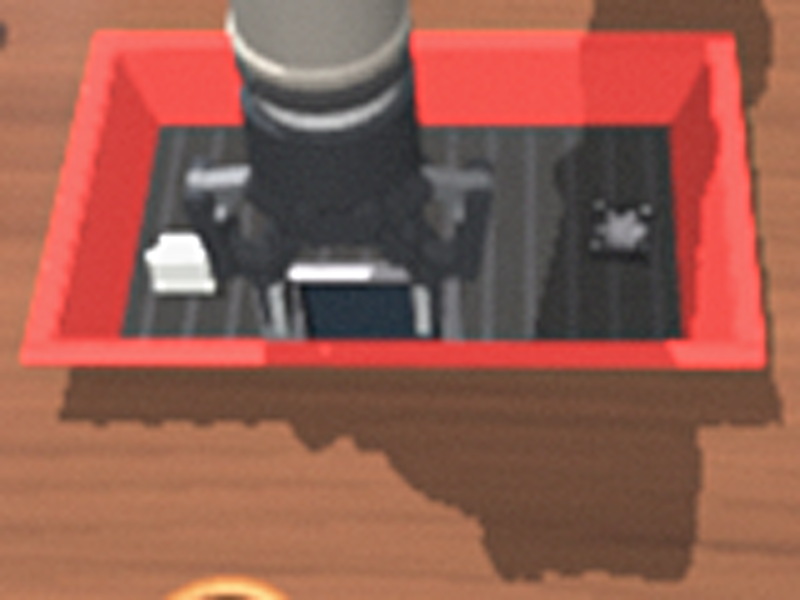

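The slab is coming upright and its dark screen now shows between the fingers at crop (360,310). I'll continue past vertical.

Call:
move_arm(
  delta_rot=[
    [0,0,0],
    [0,0,0],
    [0,0,0],
    [0,0,0],
    [0,0,0],
    [0,0,0],
    [0,0,0],
    [0,0,0],
    [0,0,0],
    [0,0,0],
  ],
  xyz=[
    [-0.1,0,0],
    [-0.1,0,0],
    [-0.1,0,0],
    [-0.1,0,0],
    [-0.1,0,0],
    [-0.1,0,0],
    [-0.1,0,0],
    [-0.1,0,0],
    [-0.1,0,0],
    [0,0,0],
  ],
  fingers=[0.7,0.7,0.7,0.7,0.7,0.7,0.7,0.7,0.7,0.7],
)

```text
clock: 19.65
tool_pos: [0.5713, -0.0987, 0.0495]
tool_rot: [3.141, 0.061, -0.0]
wrist_force: [0.2, -0.5, -0.1]
grip_width: 0.0599
```

```bash
python3 -c "
from h import *
st([55,-19,47])
c=manip.read_camera('scene');crop(c,215,165,160,120,5,'pics/s13.png')
st()"
```

```text
t 19.65 tray xyz mm [ 61.6 -19.3  49.5] F [ 0.16 -0.5  -0.09] w 0.0599
rot err units [0.001 0.003 0.005]
shift units [-0.165 -0.007  0.062]
t 19.7 tray xyz mm [ 61.9 -19.2  49.5] F [0.27 0.13 0.61] w 0.06
rot err units [ 0.001 -0.001  0.006]
```

View pics/s13.png

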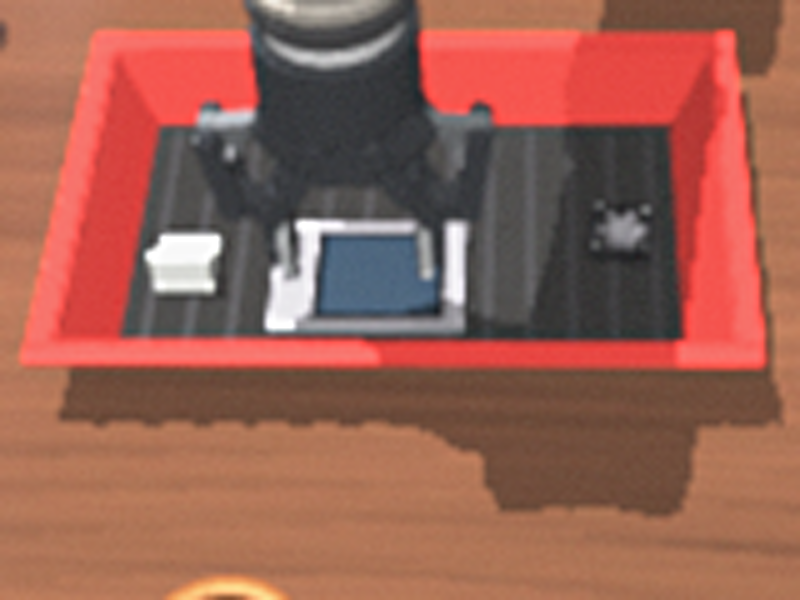

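It has gone over and lies screen up. I'll retreat upward and check it flat.

Call:
move_arm(
  delta_rot=[
    [0,0,0],
    [0,0,0],
    [0,0,0],
    [0,0,0],
    [0,0,0],
    [0,0,0],
    [0,0,0],
    [0,0,0],
    [0,0,0],
    [0,0,0],
  ],
  xyz=[
    [0,0,-0.3],
    [0,0,-0.8],
    [0,0,-0.8],
    [0,0,-0.8],
    [-0.8,0,-0.8],
    [-0.8,0,0],
    [-0.8,0,0],
    [-0.5,0,0],
    [0,0,0],
    [0,0,0],
  ],
  fingers=[0.7,0.7,0.7,0.7,0.7,0.7,0.7,0.7,0.7,0.7],
)

```text
clock: 20.95
tool_pos: [0.4569, -0.103, 0.1902]
tool_rot: [3.141, 0.062, 0.003]
wrist_force: [-0.5, -0.0, 1.1]
grip_width: 0.0594
```

```bash
python3 -c "
from h import *
st()
c=manip.read_camera('scene');crop(c,215,165,160,120,5,'pics/s14.png')
cv2.imwrite('pics/s14f.png',c['pixels'][:,:,::-1])
st()"
```

```text
t 20.95 tray xyz mm [-52.8 -19.2 190.2] F [-0.52 -0.03  1.1 ] w 0.0594
rot err units [ 0.004 -0.025  0.01 ]
t 21.0 tray xyz mm [-52.8 -19.1 190. ] F [-0.16 -0.8   0.16] w 0.0597
rot err units [ 0.    -0.02   0.012]
```

View pics/s14.png

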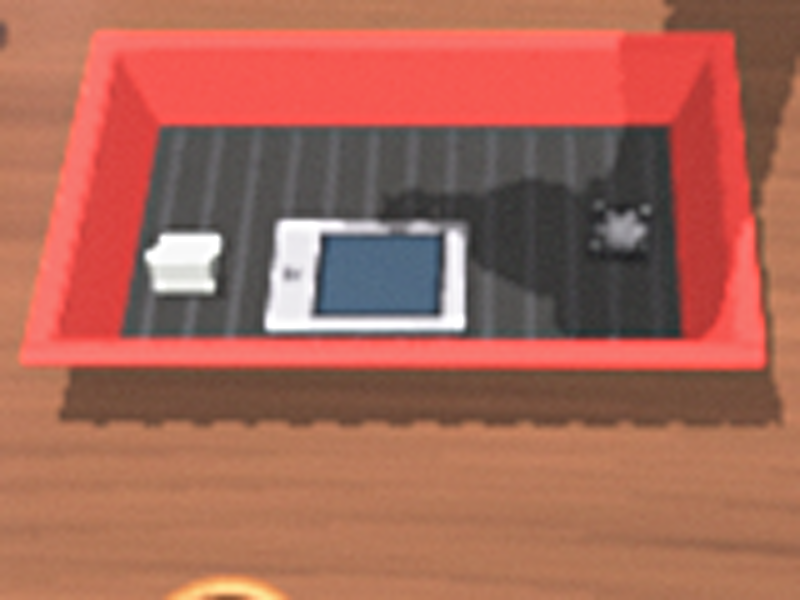

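View pics/s14f.png

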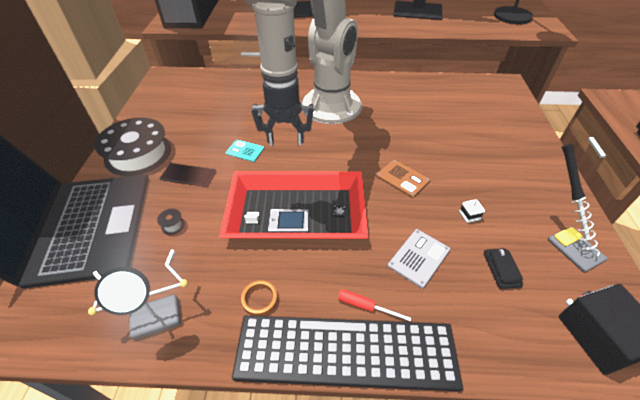

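The display lies screen up at scene (288,220), and the bracket, fan and desk items have not moved. I'll do a final size check and hand in.

```bash
python3 -c "
from h import *
c=manip.read_camera('scene')
P=np.array([ray(c,215+x/5-.5,165+y/5-.5,.013) for x,y in((278,218),(468,220),(465,332),(264,332))])
print((TR.inv().apply(P-TC)*1e3).round(1));print((np.linalg.norm(P-np.roll(P,-1,0),axis=1)*1e3).round(1))
st();print(manip.finish_job())"
```

```text
[[ -1.9 -70.1  13. ]
 [ -0.8  31.9  13. ]
 [ 74.1  32.3  13. ]
 [ 74.3 -70.1  13. ]]
[102.   74.9 102.3  76.3]
t 21.05 tray xyz mm [-52.9 -19.1 189.8] F [-0.18  0.07 -1.37] w 0.0597
rot err units [-0.002 -0.014  0.013]
the job is handed in; nothing more can be done
None
```

The display now lies on its back in the tray, screen up, and I handed the job in at 21 s of the 45 s allowed.

I pushed the smaller grey display with two spread fingertips against the far side of the tray until it tipped up. It stayed leaning there on its own after I backed off. Then, from behind, I drew its top edge towards the robot until it fell over onto its back. It was never gripped or lifted.

**Last checks:**
- **Display:** the final picture shows the screen facing up. At the height of a slab lying flat, its outline measures about 102 x 75 mm against the true 100 x 70 mm. Its sides are square to the tray and lie inside the tray floor. The 5 mm excess is about two or three pixels, including the visible side of the slab.
- **Other objects:** the bracket, the fan and the things on the desk look unmoved compared with the first picture.
- **Robot:** the gripper was about 175 mm above the display at hand-in, with nothing in contact.
- **Forces:** the highest wrist force I read was about 35 N, when I briefly touched the tray floor with the fingertips to find its height. The readings during the push were 6–8 N at most.

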